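# Open the inspection port of a small gear reducer

### The job

The small grey gear reducer on the desk has two ports in its top, each shut by a flat steel cover that swivels on one screw. Swivel the large cover sideways about its screw by its upright knob, away from the small cover, through about a quarter turn from shut so that the whole inspection port is open. Leave the small cover shut.

Things in the scene. Friction and masses are not known exactly. Their poses are not given: they have to be found in the camera images.
- large_cover (a joint): turn of the large cover about its upright screw, rad: 0 shut, growing anticlockwise seen from above (away from the small cover) to a stop at 1.75; the 36 mm port is all open from 0.95. Steel teardrop 82 mm long, 4 thick, round end 48 wide, on top of the fixed reducer (136 x 226, 62 high). May start up to 0.25 ajar; needs 1 to 2 N at the knob and stays where left
- large_knob (a point): middle of the large cover's round upright knob: 12 mm diameter, 22 tall, 60 mm from the pivot; on its axis, 11 mm above the cover's top face and 11 below the knob's top; turns with the cover. Round it nothing rises over 4 mm above the cover's face, save the small cover's knob some 85 mm away
- large_pivot (a point): point on the large cover's pivot axis, on the cover's top face, inside the slotted screw head (13 mm wide, 3 high). It stays put; the knob circles it at 60 mm
- small_cover (a joint): turn of the small cover (58 mm long, 4 thick, round end 28 wide, knob 10 mm diameter and 16 tall) on the same top plate, rad: 0 shut (as it starts), growing clockwise seen from above; to be left shut

How it is judged (in metres and radians):
At the end, for the whole second after the job is handed in: The large cover is at rest, turned at least 1.2 rad (69 degrees) from shut, anywhere from there to its stop; the small cover is within 0.25 rad (14 degrees) of shut (value of joint large_cover above 1.2 rad and velocity of joint large_cover between -0.05 and 0.05 rad/s and value of joint small_cover below 0.25 rad); the robot touches nothing.
It fails at once if the small cover is swung open (more than 0.25 rad) (value of joint small_cover above 0.25 rad).
It also fails if it takes over 29 s, if anything falls off the work surface, if the arm or the gripper's body presses on something with over 40 N, if the wrist force passes 120 N, or if a joint passes its speed limit or range.

### The arm

A 6-joint arm with a two-finger parallel gripper is mounted at the origin on a cart in front of the work surface, level with it; the furniture and walls round the work are solid. World frame = base frame: x ahead of the robot, y to its left, z up, the work surface at z = 0. Lengths are in m, angles in degrees, forces in N, time in s.
With the tool pointing down it reaches from about 0.275 to 0.775 m from the base axis. Payload 14.6 kg.
Tool frame: the origin (TCP) lies midway between the tips of the shut fingers; the grasp point (between the pads) lies 19 mm behind it; y points along the fingers, x is the direction in which the jaws open and shut, and the axes are right-handed (so a half turn about y gives the same grasp; the last joint's range is limited). The gripper opens to 85 mm and grips with 20 to 120 N. Pads are 22 mm wide; open, the fingers measure 114 mm over their backs; the gripper's body (76 mm by 85 mm) begins 54 mm behind the grasp point. The pads swing forward as they close: fully open they stand 13 mm farther back than shut.
Start: joints at [62.894, 15.075, -2.767, 72.158, 0, 81.102], TCP at [0.164, 0.499, 0.208] pointing down, gripper open.
Joint ranges: [-151.79, 151.79], [-50.71, 97.33], [-67.44, 78.34], [-121.81, 120.89], [-77.56, 73.72], [-180, 180]. Speed limits (degrees/s): [108.29, 108.29, 147.25, 159.86, 180, 180].

### API

Orientations are given as a 3x3 rotation matrix whose columns are the frame's x, y, z axes.
In Python, from station import bot gives the robot as it stands.
- The arm moves only by the tool jog_arm, never from a script. Its argument "moves" is a list of rows, each an object with "slide": the shift along the world's x, y, z in m, a list of three; "yaw": the turn about the world's z in degrees. In form: [{"slide": [dx, dy, dz], "yaw": yaw}, ...]. A call has 1 to 20 rows; each row is the pose to reach, as a shift and turn from the pose measured when the call began; what a row does not reach only later rows make up. A row lasts 1/12 s, in which the tool goes at most 41.7 mm and 7.16 degrees, less where a joint would pass 70% of its speed; a pose out of reach is approached as far as the arm can. A call with a gripper value outside its range is refused whole. "fingers" is the closure in counts, from 0 (fully open) to 255 (shut), set as the call begins (left out, the last holds). The fingers move at their own pace and stop on an object; "squeeze" is the grip in N (left out, the last holds). Time passes only in rows, so rows that repeat a pose let the fingers close. It gives the time, the measured TCP pose, the force and the opening at its end, in the units of the state.
- bot.observe(): the state, without advancing time (a new reading comes with each control period).
- bot.snapshot(name): name is "side" or "top" or "wrist"; returns a dict with "frame" (420x560x3 uint8, red, green, blue), "intrinsics" (3x3 intrinsics, pixels), "D" ([k1, k2, p1, p2, k3] as OpenCV has them; the pictures are not rectified), "world_from_camera" (4x4, takes a point from camera to world coordinates). Camera axes: x right, y up, looking along -z (the intrinsics and any distortion apply to the point x, -y, -z); pixel columns grow to the right and rows downward; lengths in m; the calibration is good to about 2 mm. A picture is of the moment at which its call begins. There is no depth.
- bot.job_done(): hands the job in, once; it reports no verdict.
The state is a dict: "time": time; "joint_pos": joint angles; "dq": joint speeds; "joint_torque": joint torques, N m; "tcp_pos": TCP position; "orientation": TCP orientation; "wrist_force": force on the tool from outside, world axes, zero at the start; "wrist_torque": the same for the moment, N m; "grip_width": finger opening in m.
Only numpy, scipy, OpenCV 4.12 (cv2) and the standard library are available. Lean on these libraries where they do the work, as an engineer would, in place of code of your own. Each camera call takes 0.05 s, during which the arm holds its last target.

## Working session

There is one attempt and no reset: what is moved stays moved. The work goes in short steps, Python scripts to look and compute and a tool call to move; the robot and the scene stay as the last step left them, time stands still between calls to the robot, and variables do not carry over. Pictures are saved under pics/ and viewed, and the job is handed in when it is done.

Besides the shell and the picture viewer there is one more tool, called after "Call:" as name(argument=value, ...), one argument or row to a line, values as JSON. jog_arm: Moves the arm, as the interface text tells. Its arguments: {"type":"object","properties":{"moves":{"type":"array"},"fingers":{"type":"number"},"squeeze":{"type":"number"}},"required":["moves"]}

```bash
mkdir -p pics; python3 - <<'E'
from station import bot
import cv2,pickle
d={}
for n in("top","side"):
    s=bot.snapshot(n);d[n]=s;cv2.imwrite(f"pics/{n}0.png",s["frame"][:,:,::-1]);print(n,s["intrinsics"].tolist(),s["D"],s["world_from_camera"].round(3).tolist() if hasattr(s["world_from_camera"],'round') else s["world_from_camera"])
pickle.dump(d,open("s0.pkl","wb"))
o=bot.observe();print(o["time"],o["tcp_pos"],o["orientation"],o["grip_width"])
E
```

```text
top [[400.0384262501076, 0.0, 279.99268293579365], [0.0, 400.0384262501076, 209.70725183295397], [0.0, 0.0, 1.0]] [-0.04559762  0.          0.          0.          0.        ] [[0.02, 0.987, -0.161, 0.431], [-1.0, 0.023, 0.015, 0.167], [0.018, 0.161, 0.987, 0.968], [0.0, 0.0, 0.0, 1.0]]
side [[439.3947027842442, 0.0, 277.6385057770829], [0.0, 439.3947027842442, 203.20276729682115], [0.0, 0.0, 1.0]] [-0.09960503  0.          0.          0.          0.        ] [[0.983, 0.101, -0.152, 0.443], [-0.182, 0.446, -0.876, -0.589], [-0.021, 0.889, 0.457, 0.491], [0.0, 0.0, 0.0, 1.0]]
0.1 [0.16392366 0.49846266 0.20785616] [[ 3.12470635e-01 -4.45576234e-04 -9.49927315e-01]
 [ 9.49926914e-01 -8.84587585e-04  3.12470918e-01]
 [-9.79523525e-04 -9.99999509e-01  1.46857212e-04]] 0.08511014102994029
```

View pics/top0.png

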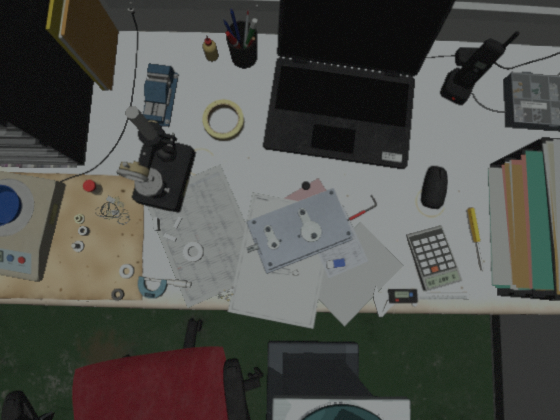

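View pics/side0.png

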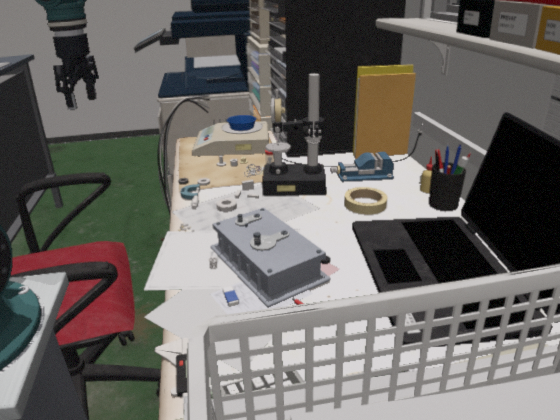

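```bash
python3 - <<'E'
import cv2,pickle
d=pickle.load(open("s0.pkl","rb"))
cv2.imwrite("pics/topz.png",cv2.resize(d["top"]["frame"][180:280,235:365,::-1],None,fx=6,fy=6,interpolation=cv2.INTER_CUBIC))
cv2.imwrite("pics/sidez.png",cv2.resize(d["side"]["frame"][200:300,205:335,::-1],None,fx=6,fy=6,interpolation=cv2.INTER_CUBIC))
E
```

```text
(no output)
```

View pics/topz.png

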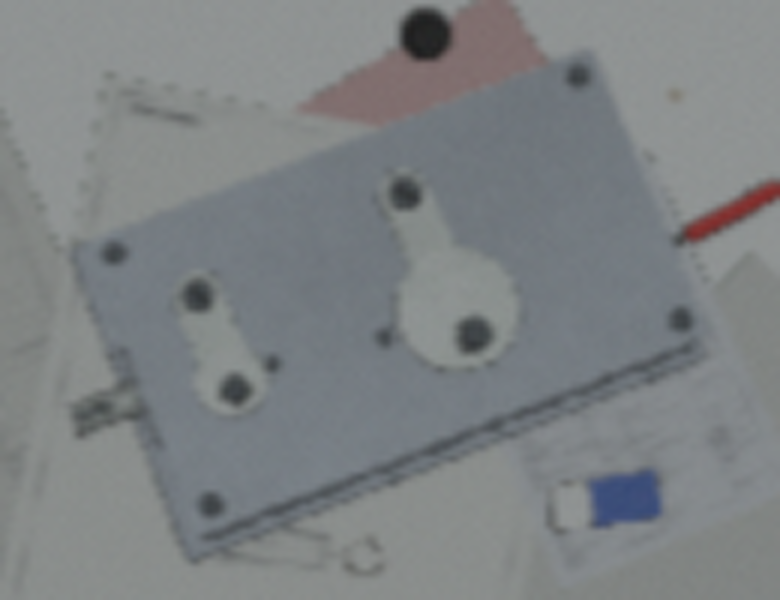

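View pics/sidez.png

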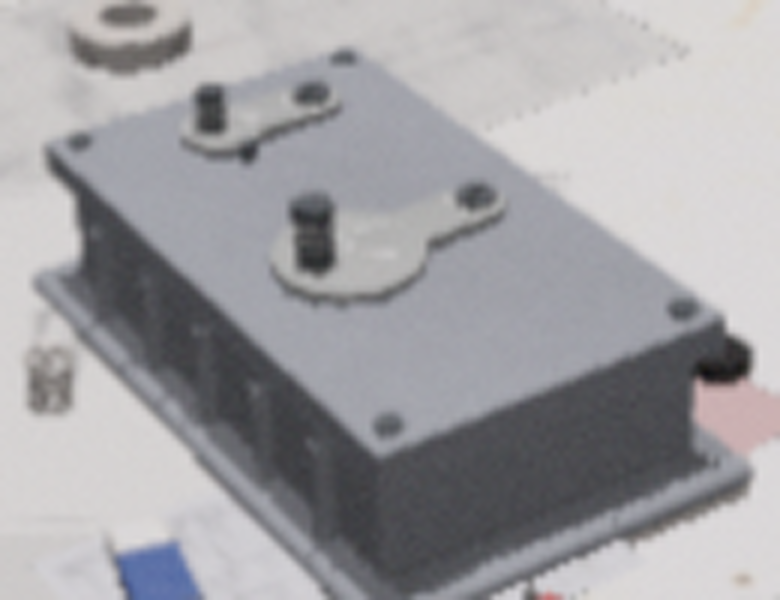

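```bash
cat > h.py <<'E'
import cv2,numpy as np
def ray(s,p):
    u=cv2.undistortPoints(np.array([[p]],float),np.array(s["intrinsics"]),np.array(s["D"]))[0,0]
    T=np.array(s["world_from_camera"]);r=T[:3,:3]@[u[0],-u[1],-1.];return T[:3,3],r/np.linalg.norm(r)
def plane(s,p,z):
    o,r=ray(s,p);return o+r*(z-o[2])/r[2]
def tri(a,p,b,q):
    o1,r1=ray(a,p);o2,r2=ray(b,q)
    t=np.linalg.lstsq(np.c_[r1,-r2],o2-o1,rcond=None)[0];x,y=o1+t[0]*r1,o2+t[1]*r2
    return (x+y)/2,np.linalg.norm(x-y)
E
python3 - <<'E'
import pickle
from h import *
d=pickle.load(open("s0.pkl","rb"));T,S=d["top"],d["side"]
t=lambda x,y:(235+(x-2.5)/6,180+(y-2.5)/6)
s=lambda x,y:(205+(x-2.5)/6,200+(y-2.5)/6)
print("piv tri",tri(T,t(405,193),S,s(476,194)))
P=plane(T,t(405,193),.069);print("piv",P,plane(S,s(476,194),.069))
K=plane(T,t(474,333),.088);print("knob",K,plane(S,s(312,202),.088))
print("knob tri",tri(T,t(474,333),S,s(312,202)))
print("spiv",plane(T,t(198,296),.068),"sknob",plane(T,t(235,388),.082),tri(T,t(235,388),S,s(210,92)))
v=K-P;print(np.hypot(*v[:2]),np.degrees(np.arctan2(v[1],v[0])))
c=[plane(T,t(*q),.066) for q in [(115,252),(578,76),(681,319),(210,504)]]
print([x.round(3) for x in c], [np.degrees(np.arctan2(*(c[j]-c[i])[[1,0]])) for i,j in [(1,2),(0,3),(1,0)]])
E
```

```text
piv tri (array([0.57398601, 0.10278001, 0.0691691 ]), np.float64(0.0005137791038730094))
piv [0.57427217 0.10274287 0.069     ] [0.5737729  0.10301073 0.069     ]
knob [0.51957941 0.07801873 0.088     ] [0.5195568  0.07781864 0.088     ]
knob tri (array([0.51958466, 0.07800763, 0.08788623]), np.float64(1.2417101208993168e-05))
spiv [0.53329878 0.18034176 0.068     ] sknob [0.49787691 0.16562498 0.082     ] (array([0.49802786, 0.16562157, 0.08074619]), np.float64(0.00011168519581641827))
0.06002150440522762 -155.6744067311231
[array([0.55 , 0.212, 0.066]), array([0.622, 0.036, 0.066]), array([ 0.529, -0.003,  0.066]), array([0.456, 0.174, 0.066])] [np.float64(-157.1623992392988), np.float64(-157.8306788522789), np.float64(112.35674047581506)]
```

Call:
jog_arm(
  moves=[
    {"slide":[0.025,-0.03,0],"yaw":3},
    {"slide":[0.05,-0.06,0],"yaw":6},
    {"slide":[0.075,-0.09,0],"yaw":9},
    {"slide":[0.1,-0.12,0],"yaw":12},
    {"slide":[0.125,-0.15,0],"yaw":15},
    {"slide":[0.15,-0.18,0],"yaw":18},
    {"slide":[0.175,-0.21,0],"yaw":21},
    {"slide":[0.2,-0.24,-0.005],"yaw":24},
    {"slide":[0.225,-0.27,-0.01],"yaw":27},
    {"slide":[0.25,-0.3,-0.02],"yaw":30},
    {"slide":[0.28,-0.33,-0.03],"yaw":33},
    {"slide":[0.31,-0.365,-0.04],"yaw":36},
    {"slide":[0.335,-0.395,-0.05],"yaw":39},
    {"slide":[0.356,-0.42,-0.058],"yaw":42.5},
    {"slide":[0.356,-0.42,-0.058],"yaw":42.5},
    {"slide":[0.356,-0.42,-0.058],"yaw":42.5},
    {"slide":[0.356,-0.42,-0.058],"yaw":42.5},
  ],
  fingers=180,
  squeeze=20,
)

```text
time: 1.52
tcp_pos: [0.5195, 0.0785, 0.1496]
orientation: [[-0.41, -0.001, -0.912], [0.912, -0.001, -0.41], [-0.0, -1.0, 0.001]]
wrist_force: [1.0, 0.5, -0.5]
grip_width: 0.0249
```

```bash
python3 - <<'E'
from station import bot
import cv2,numpy as np
from h import *
a=bot.snapshot("wrist")["frame"]; b=bot.snapshot("side")["frame"][130:310,180:420]
cv2.imwrite("pics/c1.png",np.hstack([cv2.resize(a,(400,300)),cv2.resize(b,(400,300))])[:,:,::-1])
E
```

```text
(no output)
```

View pics/c1.png

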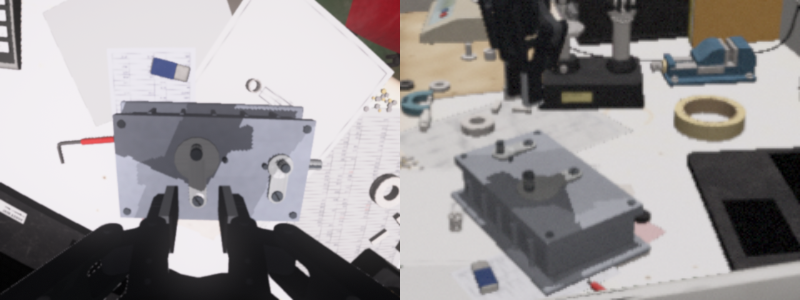

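The wrist picture (left) shows the knob at about (196,150), lined up between the jaws at columns 175 and 222. The side picture shows the gripper clear above the reducer. I'm descending now.

Call:
jog_arm(
  moves=[
    {"slide":[0,-0.0005,-0.02],"yaw":0},
    {"slide":[0,-0.0005,-0.04],"yaw":0},
    {"slide":[0,-0.0005,-0.055],"yaw":0},
    {"slide":[0,-0.0005,-0.065],"yaw":0},
    {"slide":[0,-0.0005,-0.072],"yaw":0},
    {"slide":[0,-0.0005,-0.077],"yaw":0},
    {"slide":[0,-0.0005,-0.077],"yaw":0},
    {"slide":[0,-0.0005,-0.077],"yaw":0},
  ],
)

```text
time: 2.28
tcp_pos: [0.5195, 0.0791, 0.0736]
orientation: [[-0.412, 0.001, -0.911], [0.911, -0.001, -0.412], [-0.001, -1.0, -0.0]]
wrist_force: [-0.2, -0.1, -0.1]
grip_width: 0.025
```

```bash
python3 - <<'E'
from station import bot
import cv2,numpy as np
a=bot.snapshot("wrist")["frame"]; b=bot.snapshot("side")["frame"][160:280,200:360]
cv2.imwrite("pics/c2.png",np.hstack([cv2.resize(a,(400,300)),cv2.resize(b,(400,300))])[:,:,::-1])
# arc offsets
P=np.array([.574,.1028])
for a in range(0,88,6):
    t=np.radians(-155.7+a);q=P+.06*np.array([np.cos(t),np.sin(t)])
    print(a,(q-[.5195,.078]).round(4))
E
```

```text
0 [-0.0002  0.0001]
6 [ 0.0027 -0.0055]
12 [ 0.0061 -0.0107]
18 [ 0.0101 -0.0156]
24 [ 0.0146 -0.02  ]
30 [ 0.0195 -0.0239]
36 [ 0.0248 -0.0273]
42 [ 0.0304 -0.0301]
48 [ 0.0363 -0.0324]
54 [ 0.0423 -0.034 ]
60 [ 0.0485 -0.0349]
66 [ 0.0548 -0.0352]
72 [ 0.0611 -0.0348]
78 [ 0.0673 -0.0338]
84 [ 0.0733 -0.0322]
```

View pics/c2.png

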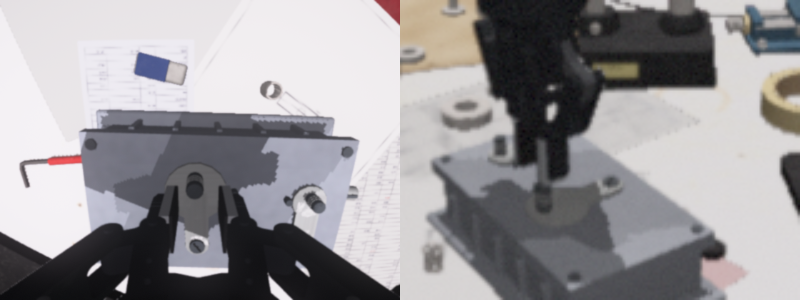

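```bash
python3 - <<'E'
from station import bot
import cv2,numpy as np
for n in("wrist","side"):
    s=bot.snapshot(n);f=s["frame"][:,:,::-1].copy()
    M=np.linalg.inv(np.array(s["world_from_camera"]));F=np.diag([1,-1,-1.])
    R=F@M[:3,:3];t=F@M[:3,3]
    pts=np.array([[.5195,.0791,.0736],[.5196,.078,.088],[.5196,.078,.066]])
    p=cv2.projectPoints(pts,cv2.Rodrigues(R)[0],t,np.array(s["intrinsics"]),np.array(s["D"]))[0][:,0]
    print(n,p.round(1))
    c=p.mean(0).astype(int);x,y=c-[65,50];x=max(x,0);y=max(y,0)
    z=cv2.resize(f[y:y+100,x:x+130],None,fx=3,fy=3,interpolation=cv2.INTER_CUBIC)
    z=cv2.convertScaleAbs(z,alpha=1.6,beta=20)
    for q,col in zip(p,[(0,0,255),(0,255,0),(255,0,0)]): cv2.circle(z,tuple(((q-[x,y])*3).astype(int).tolist()),3,col,-1)
    if n=="wrist":w=z
cv2.imwrite("pics/c3.png",np.hstack([w,z]))
E
```

```text
wrist [[276.7 254.5]
 [274.4 266.6]
 [274.8 247.9]]
side [[256.8 239.8]
 [256.6 233.2]
 [257.1 243.7]]
```

View pics/c3.png

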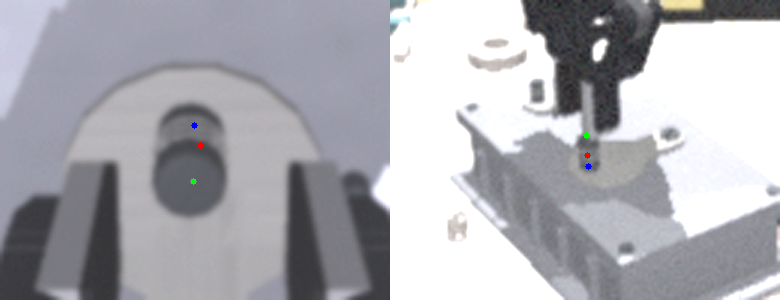

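Call:
jog_arm(
  moves=[
    {"slide":[0,-0.001,-0.003],"yaw":0},
    {"slide":[0,-0.001,-0.006],"yaw":0},
    {"slide":[0,-0.001,-0.006],"yaw":0},
    {"slide":[0.0013,-0.0038,-0.006],"yaw":3},
    {"slide":[0.0027,-0.0065,-0.006],"yaw":6},
    {"slide":[0.0044,-0.009,-0.006],"yaw":9},
    {"slide":[0.0061,-0.0117,-0.006],"yaw":12},
    {"slide":[0.0081,-0.0142,-0.006],"yaw":15},
    {"slide":[0.0101,-0.0166,-0.006],"yaw":18},
    {"slide":[0.0123,-0.0189,-0.006],"yaw":21},
    {"slide":[0.0146,-0.021,-0.006],"yaw":24},
    {"slide":[0.0146,-0.021,-0.006],"yaw":24},
  ],
)

```text
time: 3.48
tcp_pos: [0.5346, 0.0575, 0.0676]
orientation: [[-0.748, 0.002, -0.663], [0.663, -0.0, -0.748], [-0.001, -1.0, -0.001]]
wrist_force: [-0.4, -0.1, 1.3]
grip_width: 0.0253
```

```bash
cat > look.py <<'E'
from station import bot
import cv2,numpy as np,sys
a=bot.snapshot("wrist")["frame"]; b=bot.snapshot("side")["frame"][160:280,200:360]
cv2.imwrite(sys.argv[1],np.hstack([cv2.resize(a,(400,300)),cv2.resize(b,(400,300))])[:,:,::-1])
o=bot.observe();print(o["wrist_force"],o["joint_pos"])
E
python3 look.py pics/c4.png
```

```text
[ 0.18436826 -0.46815774  0.46618908] [-2.51287965e+00  2.09410997e+01 -1.69917624e+01  5.19971668e+01
 -6.58055737e-03 -5.07266720e+01]
```

View pics/c4.png

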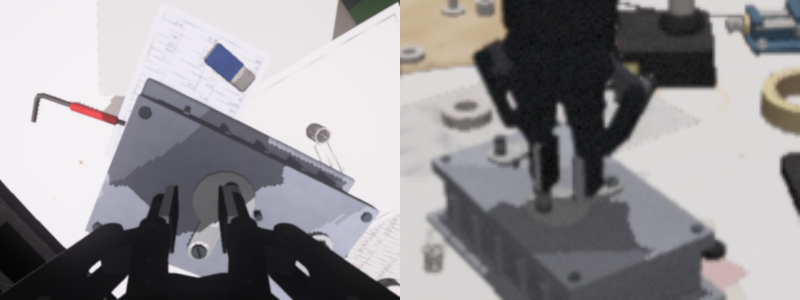

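```bash
cat > look2.py <<'E'
from station import bot
import cv2,numpy as np,sys
s=bot.snapshot("wrist");f=s["frame"][210:310,200:380,::-1]
cv2.imwrite(sys.argv[1],cv2.convertScaleAbs(cv2.resize(f,None,fx=4,fy=4,interpolation=cv2.INTER_CUBIC),alpha=2,beta=30))
E
python3 look2.py pics/c5.png
```

```text
(no output)
```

View pics/c5.png

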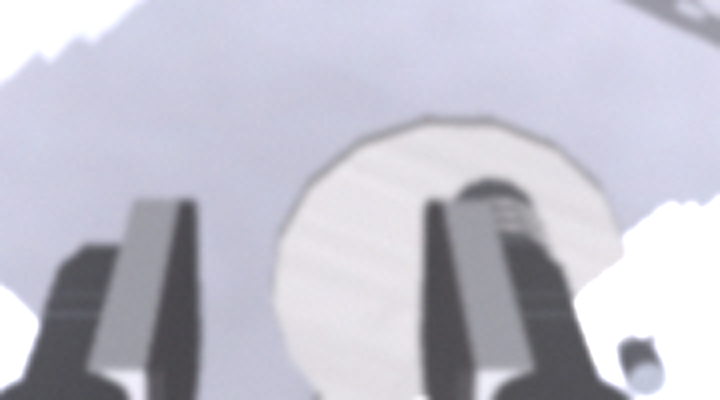

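```bash
python3 - <<'E'
from station import bot
from h import *
d={n:bot.snapshot(n) for n in("wrist","side","top")}
s=d["wrist"];T=np.array(s["world_from_camera"]);print(np.array(s["intrinsics"])[0],T.round(3).tolist())
# depth of tip corners from gap 25.3mm
w=lambda x,y:(200+(x-1.5)/4,210+(y-1.5)/4)
for l,r in [((198,200),(425,200))]:
    o,a=ray(s,w(*l));_,b=ray(s,w(*r))
    k=.0253/np.linalg.norm(a-b);print("tips",o+k*a,o+k*b)
# knob base now
print("knob base on cover z",plane(s,w(495,205),.066))
cv2.imwrite("pics/c6.png",np.hstack([cv2.resize(d[n]["frame"][y:y+100,x:x+130],None,fx=3,fy=3,interpolation=cv2.INTER_CUBIC) for n,x,y in [("side",195,190),("top",235,180)]])[:,:,::-1])
o=bot.observe();print(o["tcp_pos"],o["time"])
E
```

```text
[353.94576756   0.         277.18635156] [[-0.746, -0.634, -0.203, 0.483], [0.666, -0.712, -0.225, 0.001], [-0.001, -0.303, 0.953, 0.233], [0.0, 0.0, 0.0, 1.0]]
tips [0.53809658 0.0438577  0.08969267] [0.51920882 0.06069046 0.0896749 ]
knob base on cover z [0.5188831  0.07717719 0.066     ]
[0.53418205 0.05796113 0.06770409] 3.7833
```

View pics/c6.png

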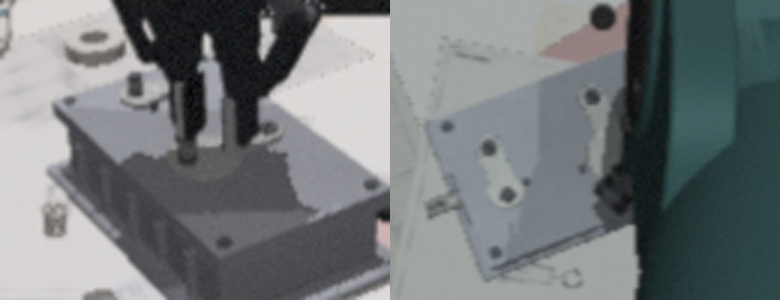

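The knob base is still at (0.519, 0.077), so the rear fingertip went over the top of it. At this opening the tips sit about 20 mm higher than I'd assumed. I'll lift, shut the fingers behind the knob and measure the tip height again.

Call:
jog_arm(
  moves=[
    {"slide":[0,0,0.02],"yaw":0},
    {"slide":[0,0,0.042],"yaw":0},
    {"slide":[-0.007,0.012,0.042],"yaw":-6},
    {"slide":[-0.013,0.023,0.042],"yaw":-12},
    {"slide":[-0.02,0.034,0.042],"yaw":-18},
    {"slide":[-0.026,0.0455,0.042],"yaw":-24},
    {"slide":[-0.026,0.0455,0.042],"yaw":-24},
    {"slide":[-0.026,0.0455,0.042],"yaw":-24},
  ],
  fingers=255,
)

```text
time: 4.45
tcp_pos: [0.5081, 0.1037, 0.1098]
orientation: [[-0.414, 0.001, -0.91], [0.91, -0.001, -0.414], [-0.001, -1.0, -0.001]]
wrist_force: [0.3, 0.0, 0.3]
grip_width: 0.0001
```

```bash
cat > look3.py <<'E'
from station import bot
from h import *
import sys
o=bot.observe();ims=[]
for n in("wrist","side"):
    s=bot.snapshot(n);f=s["frame"][:,:,::-1].copy()
    M=np.linalg.inv(np.array(s["world_from_camera"]));F=np.diag([1,-1,-1.])
    p=cv2.projectPoints(np.array([o["tcp_pos"]],float),cv2.Rodrigues(F@M[:3,:3])[0],F@M[:3,3],np.array(s["intrinsics"]),np.array(s["D"]))[0][0,0]
    x,y=(p-[65,50]).astype(int);x=min(max(x,0),430);y=min(max(y,0),320)
    z=cv2.convertScaleAbs(cv2.resize(f[y:y+100,x:x+130],None,fx=3,fy=3,interpolation=cv2.INTER_CUBIC),alpha=1.8,beta=25)
    cv2.circle(z,tuple(((p-[x,y])*3).astype(int).tolist()),3,(0,0,255),-1);ims.append(z);print(n,"crop",x,y,p.round(1))
cv2.imwrite(sys.argv[1],np.hstack(ims))
print(o["tcp_pos"],o["wrist_force"],o["time"],o["grip_width"])
E
python3 look3.py pics/c7.png
```

```text
wrist crop 211 205 [276.2 255. ]
side crop 182 166 [247.7 216.3]
[0.5080542  0.1037383  0.10982769] [0.2782662  0.02885085 0.33324703] 4.45 6.783409736472224e-05
```

View pics/c7.png

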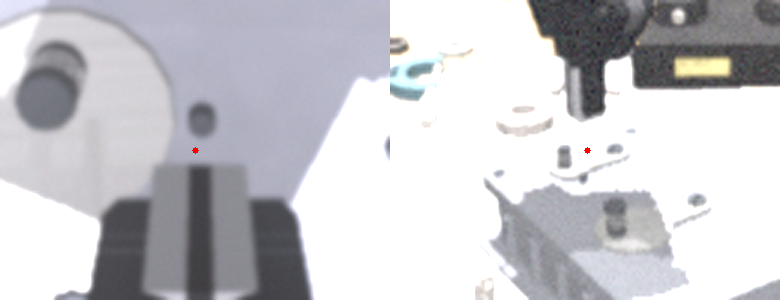

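```bash
python3 - <<'E'
from station import bot
from h import *
s=bot.snapshot("side");w=bot.snapshot("wrist")
for r in (116,121):
    o,d=ray(s,(182+197/3,166+r/3))
    t=((.508-o[0])*d[0]+(.1037-o[1])*d[1])/(d[0]**2+d[1]**2);print("side tip",o+t*d)
# wrist: pads strip ends: corners (153,165),(246,165): two thick pads; triangulate mid with side
print(tri(w,(211+199/3,205+165/3),s,(182+197/3,166+116/3)))
E
```

```text
side tip [0.50916297 0.10358915 0.13338363]
side tip [0.50898957 0.10360593 0.13005185]
(array([0.50524776, 0.10105245, 0.13267079]), np.float64(0.008296532246054252))
```

The TCP projects to (588,150) in the crop, but the fingertips end at row 118. The real tips are therefore about 21 mm above the reported TCP, which agrees with the finger having gone over the knob. I'll lower to TCP z of about 0.056 and check again.

Call:
jog_arm(
  moves=[
    {"slide":[0,0,-0.015],"yaw":0},
    {"slide":[0,0,-0.03],"yaw":0},
    {"slide":[0,0,-0.04],"yaw":0},
    {"slide":[0,0,-0.047],"yaw":0},
    {"slide":[0,0,-0.051],"yaw":0},
    {"slide":[0,0,-0.054],"yaw":0},
    {"slide":[0,0,-0.054],"yaw":0},
    {"slide":[0,0,-0.054],"yaw":0},
  ],
)

```text
time: 5.32
tcp_pos: [0.5087, 0.1029, 0.056]
orientation: [[-0.412, 0.002, -0.911], [0.911, -0.001, -0.412], [-0.001, -1.0, -0.001]]
wrist_force: [0.2, 0.2, 0.2]
grip_width: -0.0002
```

```bash
python3 look3.py pics/c8.png
```

```text
wrist crop 211 204 [276.2 255. ]
side crop 184 191 [249.7 241.8]
[0.50873981 0.10292271 0.05598765] [0.2109277  0.2399781  0.17438598] 5.3167 -0.0002413313247858174
```

View pics/c8.png

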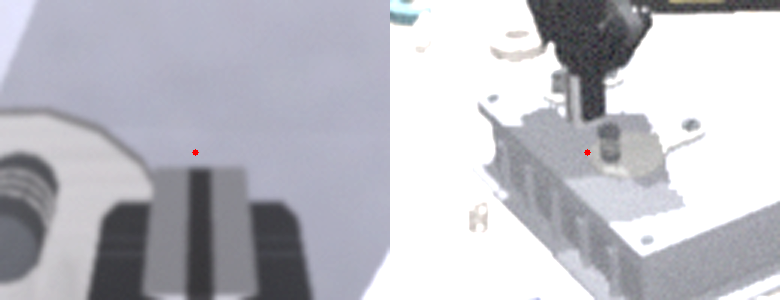

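```bash
python3 - <<'E'
import numpy as np
P=np.array([.574,.1028])
for a in range(0,88,6):
    t=np.radians(-155.7+a);q=P+.06*np.array([np.cos(t),np.sin(t)])-.013*np.array([-np.sin(t),np.cos(t)])
    print(a,(q-[.5087,.1029]).round(4))
E
```

```text
0 [ 0.0053 -0.0129]
6 [ 0.0069 -0.0191]
12 [ 0.0092 -0.0251]
18 [ 0.0122 -0.0309]
24 [ 0.0157 -0.0363]
30 [ 0.0197 -0.0412]
36 [ 0.0243 -0.0458]
42 [ 0.0293 -0.0498]
48 [ 0.0347 -0.0533]
54 [ 0.0404 -0.0562]
60 [ 0.0464 -0.0585]
66 [ 0.0526 -0.0602]
72 [ 0.059  -0.0612]
78 [ 0.0654 -0.0615]
84 [ 0.0718 -0.0611]
```

First part of the push, out to 30°, then a check.

Call:
jog_arm(
  moves=[
    {"slide":[0,0,-0.003],"yaw":0},
    {"slide":[0.0025,-0.006,-0.003],"yaw":0},
    {"slide":[0.004,-0.01,-0.003],"yaw":0},
    {"slide":[0.0053,-0.0129,-0.003],"yaw":0},
    {"slide":[0.006,-0.016,-0.003],"yaw":3},
    {"slide":[0.0069,-0.0191,-0.003],"yaw":6},
    {"slide":[0.008,-0.0221,-0.003],"yaw":9},
    {"slide":[0.0092,-0.0251,-0.003],"yaw":12},
    {"slide":[0.0107,-0.028,-0.003],"yaw":15},
    {"slide":[0.0122,-0.0309,-0.003],"yaw":18},
    {"slide":[0.0139,-0.0336,-0.003],"yaw":21},
    {"slide":[0.0157,-0.0363,-0.003],"yaw":24},
    {"slide":[0.0177,-0.0388,-0.003],"yaw":27},
    {"slide":[0.0197,-0.0412,-0.003],"yaw":30},
    {"slide":[0.0197,-0.0412,-0.003],"yaw":30},
  ],
)

```text
time: 6.67
tcp_pos: [0.5289, 0.0612, 0.0532]
orientation: [[-0.814, 0.002, -0.581], [0.581, 0.0, -0.814], [-0.002, -1.0, -0.002]]
wrist_force: [-0.1, 1.0, 0.7]
grip_width: -0.0002
```

```bash
python3 look3.py pics/c9.png
```

```text
wrist crop 212 204 [277.  254.8]
side crop 198 204 [263.9 254.1]
[0.52892607 0.06116783 0.0531634 ] [-0.08155317  1.04846491  0.65311183] 6.6667 -0.00022982042192130604
```

View pics/c9.png

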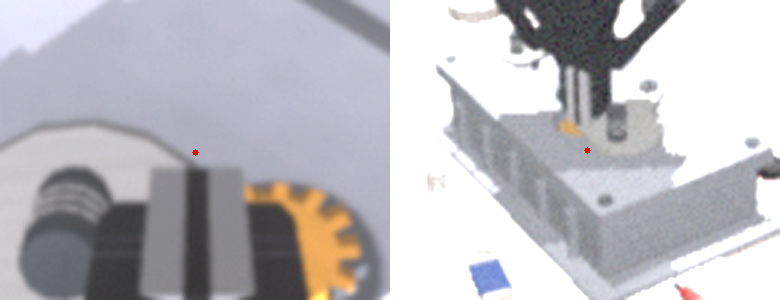

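The knob is being pushed ahead of the fingers, at (75,230) in the wrist crop, and the orange gear in the port is coming into view. I'm carrying on along the arc.

Call:
jog_arm(
  moves=[
    {"slide":[0.0018,-0.0018,0],"yaw":3},
    {"slide":[0.0041,-0.0041,0],"yaw":6},
    {"slide":[0.0066,-0.0061,0],"yaw":9},
    {"slide":[0.0091,-0.0081,0],"yaw":12},
    {"slide":[0.0118,-0.0099,0],"yaw":15},
    {"slide":[0.0145,-0.0116,0],"yaw":18},
    {"slide":[0.0173,-0.0131,0],"yaw":21},
    {"slide":[0.0202,-0.0145,0],"yaw":24},
    {"slide":[0.0232,-0.0157,0],"yaw":27},
    {"slide":[0.0262,-0.0168,0],"yaw":30},
    {"slide":[0.0293,-0.0177,0],"yaw":33},
    {"slide":[0.0324,-0.0185,0],"yaw":36},
    {"slide":[0.0356,-0.019,0],"yaw":39},
    {"slide":[0.0388,-0.0195,0],"yaw":42},
    {"slide":[0.042,-0.0197,0],"yaw":45},
    {"slide":[0.0452,-0.0198,0],"yaw":48},
    {"slide":[0.0475,-0.0197,0],"yaw":50},
    {"slide":[0.0475,-0.0197,0],"yaw":50},
    {"slide":[0.0475,-0.0197,0],"yaw":50},
  ],
)

```text
time: 8.35
tcp_pos: [0.576, 0.0418, 0.0531]
orientation: [[-0.97, 0.001, 0.244], [-0.244, 0.002, -0.97], [-0.002, -1.0, -0.001]]
wrist_force: [0.2, 0.4, 0.7]
grip_width: 0.0001
```

```bash
python3 look3.py pics/c10.png
```

```text
wrist crop 213 205 [278.3 255.4]
side crop 227 206 [292. 257.]
[0.57601012 0.04181518 0.0530658 ] [0.1871803  0.39344993 0.72212059] 8.35 0.00014185283342786148
```

View pics/c10.png

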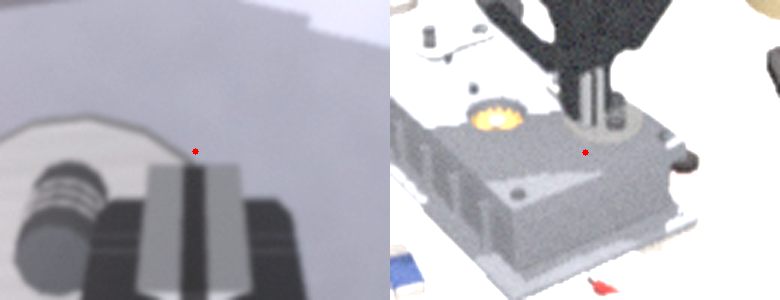

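The port is open, with the gear at (497,117) in the side crop. Next I back off, lift and clear the view.

Call:
jog_arm(
  moves=[
    {"slide":[-0.004,-0.001,0],"yaw":0},
    {"slide":[-0.008,-0.002,0],"yaw":0},
    {"slide":[-0.012,-0.003,0],"yaw":0},
    {"slide":[-0.012,-0.003,0.01],"yaw":0},
    {"slide":[-0.012,-0.003,0.03],"yaw":0},
    {"slide":[-0.012,-0.003,0.06],"yaw":0},
    {"slide":[-0.012,-0.003,0.09],"yaw":0},
    {"slide":[-0.012,-0.003,0.12],"yaw":0},
    {"slide":[-0.03,0.02,0.14],"yaw":0},
    {"slide":[-0.06,0.05,0.15],"yaw":0},
    {"slide":[-0.09,0.08,0.15],"yaw":0},
    {"slide":[-0.12,0.11,0.15],"yaw":0},
    {"slide":[-0.15,0.14,0.15],"yaw":0},
    {"slide":[-0.18,0.17,0.15],"yaw":0},
    {"slide":[-0.21,0.2,0.15],"yaw":0},
    {"slide":[-0.24,0.23,0.15],"yaw":0},
    {"slide":[-0.26,0.26,0.15],"yaw":0},
    {"slide":[-0.26,0.28,0.15],"yaw":0},
    {"slide":[-0.26,0.28,0.15],"yaw":0},
    {"slide":[-0.26,0.28,0.15],"yaw":0},
  ],
)

```text
time: 10.12
tcp_pos: [0.3155, 0.3224, 0.2037]
orientation: [[-0.969, 0.002, 0.246], [-0.246, 0.002, -0.969], [-0.002, -1.0, -0.002]]
wrist_force: [-0.6, -0.5, -0.3]
grip_width: -0.0
```

```bash
python3 - <<'E'
from station import bot
import cv2,numpy as np
a=bot.snapshot("top")["frame"][180:280,235:365];b=bot.snapshot("side")["frame"][180:280,205:335]
cv2.imwrite("pics/c11.png",np.hstack([cv2.resize(i,None,fx=3,fy=3,interpolation=cv2.INTER_CUBIC) for i in(a,b)])[:,:,::-1])
E
```

```text
(no output)
```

View pics/c11.png

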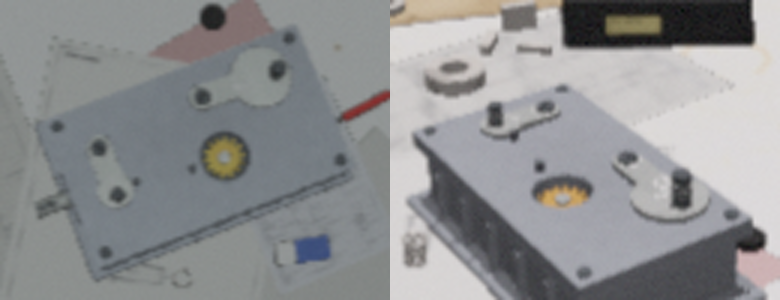

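```bash
python3 - <<'E'
from station import bot
from h import *
s=bot.snapshot("top")
K=plane(s,(235+277/3,180+69/3),.088);v=K[:2]-[.574,.1028]
a=np.degrees(np.arctan2(v[1],v[0]));print(K,np.hypot(*v),a,np.radians(a+157.5),bot.observe()["dq"])
k=plane(s,(235+118/3,180+194/3),.082);p=plane(s,(235+99/3,180+148/3),.068);print(k,np.degrees(np.arctan2(*(k-p)[[1,0]])))
print(bot.job_done())
E
```

```text
[0.59242439 0.04761315 0.088     ] 0.05818115284997008 -71.53816634661919 1.500317028303161 [-0.53590614  0.06856414 -0.24634871 -0.13039863  0.06308375  0.11242092]
[0.49698299 0.16431288 0.082     ] -156.94370844088436
the job is handed in; nothing more can be done
None
```

I swung the large cover open by pushing its knob anticlockwise with the shut fingers, backed off and lifted clear, then handed the job in at about 10 s.

- **Large cover:** the last top picture puts it about 1.50 rad from shut, above the 1.2 needed and short of the 1.75 stop. That takes shut as square to the reducer, at -157.5°. The whole port is visible in both the top and side pictures.
- **Knob check:** the same picture puts the knob 58 mm from the pivot, where it should be 60 mm.
- **Small cover:** it measures -156.9°, against -157.5° at the start, so it is still shut.
- **Gripper:** it stands well clear at z = 0.20. Its force readings were at most about 1.3 N at the end of any move.

**What went wrong:** the first push missed, because the finger passed over the knob. The real fingertips were about 21 mm above the reported TCP. I measured this in the side view and lowered the tool to match, and the second push worked. That offset disagrees with the given tool frame, and I did not find out why.

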